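# Let the counter shutter down with its hand winch

### The job

Let the serving shutter down with the hand winch on the counter: push the pawl's thumb lever over to off, wind the crank a touch forward until the sprung pawl jumps clear of the ratchet wheel, then keep hold of the crank and ease the drum all the way back to its stop. Never let the drum run away or force it hard against the pawl or the stop, leave the lever off, let go once the stop carries the load, and leave the other things on the counter alone.

Things in the scene. Friction and masses are not known exactly. Their poses are not given: they have to be found in the camera images.
- winch: Hand winch's fixed base: 175 x 200 mm steel plate 12 mm thick with a round grey housing (radius 64 mm, up to 48 mm high). Origin on the counter under the vertical drum axis; z up. Thumb lever and pawl on its +y side, crank sweeps its -y side. The drum's stop is hidden in the housing, at a drum value from about 0 to 0.9, new each time: feel for it; the knob's force reverses there.
- wheel: Ratchet wheel, fast on the drum: 16 saw teeth, tip radius 60 mm, 52 to 64 mm above the counter. Origin on the drum axis at counter height. The load presses a tooth on the pawl and wedges it. With the lever off, forcing the wheel with over 60 N on pawl or stop is a fault; the load alone gives 9 to 25 N.
- drum (a joint): Turn of drum, wheel and crank, rad; grows when wound, anticlockwise from above. The shutter pulls it back with 0.45 to 0.85 N m, more when wound further (5 to 9.5 N at the knob). Starts at about 1.96, held by the pawl. With the pawl out only the hand on the knob holds it: let go, it runs back and slams. Over 2.2 rad/s backwards is running away; ease it at under 1 rad/s.
- lever (a joint): Turn of the thumb lever about its upright pivot, rad: 0 = on (start), 0.7 = off, at its end; over 0.5 counts as off. Grows clockwise from above. Stays where put; takes 4 to 6 N at its pin. It drives the pawl by a spring: with the lever off the pawl is pulled outward but stays wedged by the loaded tooth until the drum is wound on by about 0.1 rad (0.25 at most); then it jumps clear.
- axis (a point): Point on the drum's vertical axis, 115 mm above the counter, at the crank's hub (radius 14 mm, top at 115 mm; the crank arm, a flat bar 22 mm wide, is 102 to 110 mm high).
- knob_mid (a point): Middle of the crank's grip: an upright black round knob, 28 mm in diameter, from 111 to 163 mm above the counter, that spins freely on the crank arm's end, 90 mm from the drum axis. This point is 137 mm above the counter. Nothing stands within 40 mm of the knob above the crank arm.
- lever_pin (a point): Point on the thumb lever's upright round steel pin, 12 mm in diameter, from 73 to 135 mm above the counter; this point is 115 mm above the counter, 60 mm from the lever's pivot.
- lever_pivot (a point): Point on the upright axis on which lever and pawl turn, 115 mm above the counter (75 mm along y and 50 mm along x from the drum axis, in the winch's frame).
- pawl_tip (a point): Tip of the pawl, a flat steel finger under the lever, 58 mm above the counter. About 53 to 56 mm from the drum axis when it sits in the wheel, more than 66 mm when it is clear (70 to 80 mm with the lever off).
- salsa_bottle: Loose red sauce bottle standing on the counter, 60 mm in diameter, 160 mm high; bystander. Origin under its centre.
- order_pad: Loose order pad lying on the counter, 150 x 85 x 13 mm; bystander. Origin under its centre.
- phone: Loose black cordless handset lying on the counter, 150 x 50 x 25 mm; bystander. Origin under its centre.

How it is judged:
On the way, in this order (a step that is already met when the one before it is completed fails the run):
1. the thumb lever is put over to off while the drum is still wound up (value of joint lever above 0.5 rad and value of joint drum above 1.4 rad), for 0.2 s.
2. the pawl has jumped clear of the wheel with the drum still wound up (horizontal distance between pawl_tip and axis above 0.066 m and value of joint drum above 1.4 rad), for 0.1 s.
At the end, for the whole second after the job is handed in: The lever is off (over 0.5 rad), the pawl tip is clear of the wheel (over 66 mm from the drum axis), and the drum is back below 1.0 rad, at rest on its stop (under 0.05 rad/s) (value of joint lever above 0.5 rad and horizontal distance between pawl_tip and axis above 0.066 m and value of joint drum below 1 rad and velocity of joint drum between -0.05 and 0.05 rad/s); the robot touches nothing.
It fails at once if the drum runs back faster than 2.2 rad/s with the lever off (value of joint lever above 0.3 rad and velocity of joint drum below -2.2 rad/s).
It fails at once if the ratchet wheel is forced with over 60 N against the pawl or the stop, with the lever off (value of joint lever above 0.3 rad and contact force between wheel and anything else above 60 N).
It fails at once if the salsa bottle is moved by over 20 mm (distance of salsa_bottle from where it was at the start of the episode above 0.02 m).
It fails at once if the order pad is moved by over 20 mm (distance of order_pad from where it was at the start of the episode above 0.02 m).
It fails at once if the phone is moved by over 20 mm (distance of phone from where it was at the start of the episode above 0.02 m).
It also fails if it takes over 64 s, if anything falls off the work surface, if the arm or the gripper's body presses on something with over 40 N, if the wrist force passes 120 N, or if a joint passes its speed limit or range.

### The arm

A 7-joint arm with a two-finger parallel gripper is mounted at the origin on the work surface. World frame = base frame: x ahead of the robot, y to its left, z up, the work surface at z = 0. Lengths are in m, angles in rad, forces in N, time in s.
With the tool pointing down it reaches from about 0.4 to 0.85 m from the base axis. Payload 10.4 kg.
Tool frame: the origin (TCP) lies midway between the tips of the shut fingers; the grasp point (between the pads) lies 19 mm behind it; z points along the fingers, y is the line along which they close (so a half turn about z gives the same grasp; the last joint's range is limited). The gripper opens to 87 mm and grips with 3 to 60 N. Pads are 19 mm wide; open, the fingers measure 117 mm over their backs; the gripper's body (75 mm by 190 mm) begins 51 mm behind the grasp point.
Start: joints at [1.08, 0.332, -0.065, 1.46, 0.022, 1.35, -0.088], TCP at [0.282, -0.558, 0.223] pointing down, gripper open.
Joint ranges: [-2.6, 2.6], [-0.5, 2.12], [-1.47, 1.34], [0.16, 2.42], [-1.27, 4.41], [0.06, 2.06], [-2.6, 2.6]. Speed limits (rad/s): [2.22, 2.22, 2.79, 2.79, 3.14, 3.14, 3.14].

### API

Orientations are given as a unit quaternion [x, y, z, w].
In Python, from bench import sensors, eyes, order gives the robot as it stands.
- The arm moves only by the tool arm_command, never from a script. Its argument "steps" is a list of rows, each an object with "rot": the turn, a rotation vector about the world's x, y, z in degrees, a list of three; "slide": the shift along the world's x, y, z in m, a list of three; "grip": the opening, from 0 (shut) to 1 (fully open). A call has exactly 8 rows; each row shifts and turns the commanded pose from where the row before left it; what a row does not reach is not made up. A row lasts 1/8 s, in which the tool goes at most 62.5 mm and 10.7 degrees, less where a joint would pass 70% of its speed; a pose out of reach is approached as far as the arm can. A call with a gripper value outside its range is refused whole. The fingers move at their own pace and stop on an object; "newtons" is the grip in N (left out, the last holds). Time passes only in rows, so rows that do not move let the fingers close, or fill a call up. It gives the time, the measured TCP pose, the force, the opening and the grip force at its end, in the units of the state.
- sensors.read_state(): the state, without advancing time (a new reading comes with each control period).
- eyes.camera(name): name is "scene" or "top" or "wrist"; returns a dict with "pixels" (400x640x3 uint8, red, green, blue), "intrinsics" (3x3 intrinsics, pixels), "k1" (the pictures are not rectified: a ray, as slopes to the right and down, at radius r is drawn at 1 + k1 r^2 times it, then the intrinsics apply), "pose" (4x4, takes a point from camera to world coordinates). Camera axes: x right, y down, z forward; pixel columns grow to the right and rows downward; lengths in m; the calibration is good to about 2 mm. A picture is of the moment at which its call begins. There is no depth.
- order.close_job(): hands the job in; it is judged then, once.
Trained networks look in a picture, given as the dict that the camera call returned (one of the last four; its "shot" number tells which), for a name from the list of things; names that differ only in an ending like _2 or _b are one class to them, and where a whole thing is asked for, a point or a joint stands for the part that bears it (a point fixed in the world has none). Each returns a list of dicts, best first, with "conf" (0 to 1); they miss things now and then, are a little off and sometimes report something else, mostly with a low value. They report only what shows in the picture. A call takes as long as a camera call.
- eyes.look_for(name, picture): "bbox" ([left, top, right, bottom] in pixels, round what is visible of it).
The state is a dict: "time": time; "joint_positions": joint angles; "joint_vel": joint speeds; "joint_torque": joint torques, N m; "ee_pos": TCP position; "eef_rot": TCP orientation; "ft_force": force on the tool from outside, world axes, zero at the start; "torque": the same for the moment, N m; "width": finger opening in m; "grip_force": force on a finger pad.
Only numpy, scipy, OpenCV 4.12 (cv2) and the standard library are available. Lean on these libraries where they do the work, as an engineer would, in place of code of your own. Each camera call takes 0.05 s, during which the arm holds its last target. There are 200 camera calls.

## Working session

There is one attempt and no reset: what is moved stays moved. The work goes in short steps, Python scripts to look and compute and a tool call to move; the robot and the scene stay as the last step left them, time stands still between calls to the robot, and variables do not carry over. Pictures are saved under pics/ and viewed, at most 10 in all, crops included, and the job is handed in when it is done.

Besides the shell and the picture viewer there is one more tool, called after "Emit:" by a JSON object that holds its "fn" and its "kwargs". arm_command: Moves the arm, as the interface text tells. Its arguments: {"type":"object","properties":{"steps":{"type":"array","items":{"type":"object","properties":{"rot":{"type":"array","items":{"type":"number"}},"slide":{"type":"array","items":{"type":"number"}},"grip":{"type":"number"}}}},"newtons":{"type":"number"}},"required":["steps"]}

```bash
mkdir -p pics; ls; cat > h.py <<'E'
import numpy as np, cv2
from bench import sensors, eyes, order
def ray(c,uv):
    K=np.array(c["intrinsics"]);k=c["k1"]
    p=np.array([(uv[0]-K[0,2])/K[0,0],(uv[1]-K[1,2])/K[1,1]])
    q=p.copy()
    for _ in range(20): q=p/(1+k*(q@q))
    T=np.array(c["pose"]); d=T[:3,:3]@np.array([q[0],q[1],1]); return T[:3,3],d
def atz(c,uv,z):
    o,d=ray(c,uv); return o+d*(z-o[2])/d[2]
def proj(c,P):
    T=np.array(c["pose"]);K=np.array(c["intrinsics"]); x=T[:3,:3].T@(np.array(P)-T[:3,3]); s=x[:2]/x[2]
    s=s*(1+c["k1"]*(s@s)); return K[:2,:2]@s+K[:2,2]
def tri(obs):
    A=np.zeros((3,3));b=np.zeros(3)
    for c,uv in obs:
        o,d=ray(c,uv);d=d/np.linalg.norm(d);M=np.eye(3)-np.outer(d,d);A+=M;b+=M@o
    return np.linalg.solve(A,b)
def save(c,n): cv2.imwrite("pics/"+n,np.array(c["pixels"])[:,:,::-1])
E
python3 - <<'E'
from h import *
np.set_printoptions(precision=3,suppress=True)
for n in ["scene","top"]:
    c=eyes.camera(n); save(c,n+"1.png"); print(n,np.array(c["pose"])[:3,3])
    for t in ["winch","wheel","axis","knob_mid","lever_pin","lever_pivot","pawl_tip","salsa_bottle","order_pad","phone"]:
        r=eyes.look_for(t,c)[:2]
        print(t,[(np.round(x["bbox"]),round(x["conf"],2)) for x in r])
print(sensors.read_state())
E
```

```text
pics
scene [1.206 0.076 0.948]
winch [(array([213., 189., 306., 266.]), 0.56)]
wheel [(array([235., 203., 281., 230.]), 0.86)]
axis [(array([210., 188., 307., 269.]), 0.74)]
knob_mid [(array([213., 189., 228., 205.]), 0.76)]
lever_pin [(array([263., 222., 290., 246.]), 0.67)]
lever_pivot [(array([214., 189., 307., 268.]), 0.61), (array([344., 225., 366., 273.]), 0.33)]
pawl_tip [(array([260., 226., 269., 245.]), 0.53), (array([213., 190., 305., 265.]), 0.36)]
salsa_bottle [(array([343., 226., 369., 274.]), 0.74)]
order_pad [(array([186., 164., 242., 204.]), 0.92)]
phone [(array([162., 246., 217., 283.]), 0.63)]
top [0.522 0.069 1.09 ]
winch [(array([343., 167., 447., 263.]), 0.76), (array([426., 142., 485., 185.]), 0.46)]
wheel []
axis [(array([342., 166., 447., 258.]), 0.83), (array([277., 158., 301., 185.]), 0.35)]
knob_mid [(array([432., 200., 447., 213.]), 0.61)]
lever_pin [(array([361., 170., 386., 202.]), 0.78)]
lever_pivot [(array([338., 163., 447., 259.]), 0.97)]
pawl_tip [(array([375., 187., 381., 204.]), 0.53)]
salsa_bottle [(array([279., 157., 304., 185.]), 0.76), (array([424., 238., 482., 301.]), 0.18)]
order_pad [(array([422., 240., 481., 302.]), 0.65), (array([340., 164., 451., 260.]), 0.48)]
phone [(array([425., 142., 485., 183.]), 0.64)]
{'time': 1.1, 'joint_positions': array([ 1.08 ,  0.332, -0.065,  1.46 ,  0.022,  1.35 , -0.089]), 'joint_vel': array([ 0.003, -0.001, -0.001,  0.   ,  0.001,  0.002,  0.001]), 'joint_torque': array([  0.   , -62.304,   0.024, -39.013,  -0.061,   0.032,  -0.   ]), 'ee_pos': array([ 0.282, -0.558,  0.223]), 'eef_rot': array([0.973, 0.232, 0.   , 0.   ]), 'ft_force': array([-0.099,  0.875,  0.269]), 'torque': array([-0.033,  0.064, -0.028]), 'grip_force': 0.0, 'width': 0.08681064884363991}
```

```bash
python3 - <<'E'
import cv2,numpy as np
a=cv2.imread("pics/top1.png")[140:290,320:480]; b=cv2.imread("pics/scene1.png")[170:290,190:330]
a=cv2.resize(a,(400,375),interpolation=cv2.INTER_CUBIC);a=cv2.copyMakeBorder(a,0,25,0,0,0)
b=cv2.resize(b,(400,343),interpolation=cv2.INTER_CUBIC);b=cv2.copyMakeBorder(b,0,57,0,0,0)
cv2.imwrite("pics/m1.png",np.hstack([a,b]))
from h import *
c=eyes.camera("top");d=eyes.camera("scene")
np.set_printoptions(precision=4,suppress=True)
print(c["pose"])
print("knob",atz(c,(439.5,206.5),.16),atz(d,(220.5,197),.137),tri([(c,(439.5,206.5)),(d,(220.5,197))]))
print("plate",[atz(c,p,.012) for p in [(343,167),(447,167),(447,263),(343,263)]])
print("bottle",atz(c,(292,171),.1),"phone",atz(c,(455,163),.02),"pad",atz(c,(452,271),.01))
E
```

```text
[[ 0.0146 -0.9966  0.0811  0.5217]
 [-0.9998 -0.0133  0.0167  0.0689]
 [-0.0155 -0.0814 -0.9966  1.0901]
 [ 0.      0.      0.      1.    ]]
knob [ 0.5775 -0.1997  0.16  ] [ 0.5739 -0.1993  0.137 ] [ 0.5782 -0.2009  0.1433]
plate [array([0.688 , 0.0143, 0.012 ]), array([ 0.6923, -0.264 ,  0.012 ]), array([ 0.4379, -0.2619,  0.012 ]), array([0.4355, 0.0118, 0.012 ])]
bottle [0.6631 0.1429 0.1   ] phone [ 0.7021 -0.2834  0.02  ] pad [ 0.4168 -0.2759  0.01  ]
```

View pics/m1.png

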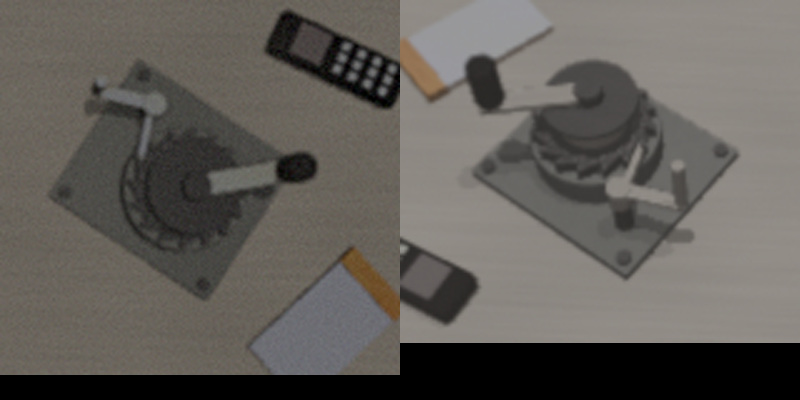

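```bash
python3 - <<'E'
from h import *
np.set_printoptions(precision=4,suppress=True)
c=eyes.camera("top");d=eyes.camera("scene")
t=lambda x,y:(320+x/2.5,140+y/2.5)
s=lambda x,y:(190+x*.35,170+y*.35)
hub=atz(c,t(197,187),.115); piv=atz(c,t(153,103),.09);pin=atz(c,t(98,85),.135);kn=atz(c,t(301,165),.163)
print("top",hub,piv,pin,kn)
print("scene",atz(d,s(588,88),.115),atz(d,s(622,184),.09),atz(d,s(678,165),.135),atz(d,s(481,63),.163))
print("tri",tri([(c,t(197,187)),(d,s(588,88))]),tri([(c,t(98,85)),(d,s(678,165))]),tri([(c,t(301,165)),(d,s(481,63))]))
print("plate",[atz(c,t(*p),.012) for p in [(138,60),(290,160),(207,300),(50,195)]])
print("plateS",[atz(d,s(*p),.012) for p in [(738,153),(627,277),(474,174)]])
E
```

```text
top [ 0.5592 -0.1145  0.115 ] [ 0.6421 -0.0759  0.09  ] [ 0.653  -0.0177  0.135 ] [ 0.5785 -0.2009  0.163 ]
scene [0.546  0.2593 0.115 ] [0.6348 0.2875 0.09  ] [0.6428 0.3269 0.135 ] [0.5606 0.1553 0.163 ]
tri [0.6212 0.0741 0.3238] [0.6948 0.1363 0.309 ] [0.6256 0.0023 0.3524]
plate [array([ 0.6973, -0.0712,  0.012 ]), array([ 0.5929, -0.2331,  0.012 ]), array([ 0.445 , -0.1447,  0.012 ]), array([0.5528, 0.0209, 0.012 ])]
plateS [array([0.54  , 0.4275, 0.012 ]), array([0.686, 0.302, 0.012]), array([0.578 , 0.1613, 0.012 ])]
```

```bash
python3 - <<'E'
from h import *
np.set_printoptions(precision=4,suppress=True)
d=eyes.camera("scene")
s=lambda x,y:(190+(x-400)*.35,170+y*.35)
print("scene",atz(d,s(588,88),.115),atz(d,s(622,184),.09),atz(d,s(678,165),.135),atz(d,s(481,63),.163))
pc=np.array([[ 0.6973, -0.0712],[0.5929, -0.2331],[0.445 , -0.1447],[0.5528, 0.0209]])
ps=np.array([atz(d,s(*p),.012)[:2] for p in [(738,153),(627,277),(474,174)]]);print(ps)
hub=np.array([.5592,-.1145])
for n,p in dict(kn=(.5785,-.2009),pin=(.653,-.0177),piv=(.6421,-.0759)).items():
    v=np.array(p)-hub;print(n,np.linalg.norm(v),np.degrees(np.arctan2(v[1],v[0])))
print("piv nominal ang in winch",np.degrees(np.arctan2(75,50)))
E
```

```text
scene [ 0.5647 -0.1111  0.115 ] [ 0.6522 -0.0712  0.09  ] [ 0.6595 -0.0179  0.135 ] [ 0.5785 -0.199   0.163 ]
[[ 0.5595  0.0262]
 [ 0.7033 -0.0677]
 [ 0.5975 -0.2313]]
kn 0.0885293736564311 -77.40801392689077
pin 0.13479124600655637 45.901747881287044
piv 0.09144599499157957 24.96768657114731
piv nominal ang in winch 56.309932474020215
```

Emit:
{"fn": "arm_command", "kwargs": {"steps": [{"slide": [0.021,0.033,0],"grip": 0},{"slide": [0.021,0.033,0],"grip": 0},{"slide": [0.021,0.033,0],"grip": 0},{"slide": [0.021,0.033,0],"grip": 0},{"slide": [0.021,0.033,0],"grip": 0},{"slide": [0.021,0.033,0],"grip": 0},{"slide": [0.021,0.033,0],"grip": 0},{"slide": [0.021,0.033,0],"grip": 0}], "newtons": 30}}

```text
schema error: expected keys rot, slide, grip
```

Emit:
{"fn": "arm_command", "kwargs": {"steps": [{"slide": [0.021,0.033,0],"grip": 0},{"slide": [0.021,0.033,0],"grip": 0},{"slide": [0.021,0.033,0],"grip": 0},{"slide": [0.021,0.033,0],"grip": 0},{"slide": [0.021,0.033,0],"grip": 0},{"slide": [0.021,0.033,0],"grip": 0},{"slide": [0.021,0.033,0],"grip": 0},{"slide": [0,0,0],"grip": 0}]}}

```text
schema error: expected keys rot, slide, grip
```

Emit:
{"fn": "arm_command", "kwargs": {"steps": [{"rot": [0,0,0],"slide": [0.021,0.033,0],"grip": 0},{"rot": [0,0,0],"slide": [0.021,0.033,0],"grip": 0},{"rot": [0,0,0],"slide": [0.021,0.033,0],"grip": 0},{"rot": [0,0,0],"slide": [0.021,0.033,0],"grip": 0},{"rot": [0,0,0],"slide": [0.021,0.033,0],"grip": 0},{"rot": [0,0,0],"slide": [0.021,0.033,0],"grip": 0},{"rot": [0,0,0],"slide": [0.021,0.033,0],"grip": 0},{"rot": [0,0,0],"slide": [0.021,0.033,0],"grip": 0}], "newtons": 30}}

```text
time: 2.35
ee_pos: [0.4505, -0.2928, 0.2228]
eef_rot: [0.973, 0.232, 0.0, 0.0]
ft_force: [0.7, -0.8, -0.3]
width: 0.0147
grip_force: 0.0
```

Emit:
{"fn": "arm_command", "kwargs": {"steps": [{"rot": [0,0,0],"slide": [0.021,0.033,0],"grip": 0},{"rot": [0,0,0],"slide": [0.021,0.033,0],"grip": 0},{"rot": [0,0,0],"slide": [0.021,0.033,0],"grip": 0},{"rot": [0,0,0],"slide": [0.021,0.033,0],"grip": 0},{"rot": [0,0,0],"slide": [0.021,0.033,0],"grip": 0},{"rot": [0,0,0],"slide": [0.021,0.033,0],"grip": 0},{"rot": [0,0,0],"slide": [0.021,0.033,0],"grip": 0},{"rot": [0,0,0],"slide": [0,0,0],"grip": 0}]}}

```text
time: 3.35
ee_pos: [0.5977, -0.0591, 0.2224]
eef_rot: [0.972, 0.234, 0.0, -0.001]
ft_force: [-0.2, 0.3, 0.6]
width: 0.0002
grip_force: 0.0
```

```bash
python3 - <<'E'
from h import *
c=eyes.camera("wrist");save(c,"w1.png")
print(np.array(c["pose"]).round(3))
for n in ["lever_pin","knob_mid","pawl_tip"]: print(n,[(x["bbox"],x["conf"]) for x in eyes.look_for(n,c)[:2]])
E
```

```text
[[ 0.456 -0.859 -0.233  0.66 ]
 [-0.89  -0.44  -0.118 -0.026]
 [-0.002  0.261 -0.965  0.384]
 [ 0.     0.     0.     1.   ]]
lever_pin [([296.5, 108.0, 364.9, 189.1], 0.87)]
knob_mid [([441.4, 285.5, 468.4, 316.5], 0.56)]
pawl_tip [([312.4, 154.3, 342.0, 194.6], 0.87)]
```

View pics/w1.png

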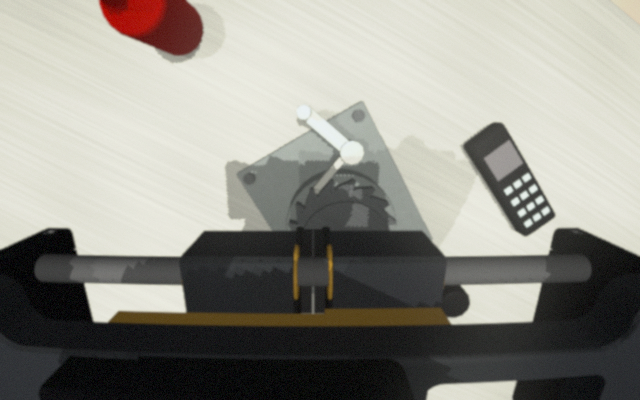

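```bash
python3 - <<'E'
from h import *
np.set_printoptions(precision=4,suppress=True)
c=eyes.camera("wrist")
print(atz(c,(304,112),.135),atz(c,(351,152),.09),atz(c,(456,301),.163))
print(atz(c,(362,101),.012),atz(c,(238,173),.012))
E
```

```text
[ 0.6573 -0.0246  0.135 ] [ 0.644  -0.0793  0.09  ] [ 0.5797 -0.2041  0.163 ]
[ 0.6974 -0.0756  0.012 ] [0.5559 0.0185 0.012 ]
```

Emit:
{"fn": "arm_command", "kwargs": {"steps": [{"rot": [0,0,0],"slide": [0.011,0.021,0],"grip": 0},{"rot": [0,0,0],"slide": [0.011,0.02,0],"grip": 0},{"rot": [0,0,0],"slide": [0,0,-0.03],"grip": 0},{"rot": [0,0,0],"slide": [0,0,-0.03],"grip": 0},{"rot": [0,0,0],"slide": [0,0,-0.03],"grip": 0},{"rot": [0,0,0],"slide": [0,0,-0.025],"grip": 0},{"rot": [0,0,0],"slide": [0,0,0],"grip": 0},{"rot": [0,0,0],"slide": [0,0,0],"grip": 0}]}}

```text
time: 4.6
ee_pos: [0.6194, -0.0224, 0.1089]
eef_rot: [0.973, 0.231, 0.001, 0.0]
ft_force: [-0.1, -0.7, -0.4]
width: 0.0005
grip_force: 0.0
```

Emit:
{"fn": "arm_command", "kwargs": {"steps": [{"rot": [0,0,0],"slide": [0.01,0.003,0],"grip": 0},{"rot": [0,0,0],"slide": [0.01,0.002,0],"grip": 0},{"rot": [0,0,0],"slide": [0.007,0,0],"grip": 0},{"rot": [0,0,0],"slide": [0.007,-0.001,0],"grip": 0},{"rot": [0,0,0],"slide": [0.006,-0.002,0],"grip": 0},{"rot": [0,0,0],"slide": [0.006,-0.002,0],"grip": 0},{"rot": [0,0,0],"slide": [0,0,0],"grip": 0},{"rot": [0,0,0],"slide": [0,0,0],"grip": 0}]}}

```text
time: 5.6
ee_pos: [0.6653, -0.0216, 0.1077]
eef_rot: [0.973, 0.232, 0.001, -0.0]
ft_force: [-0.2, 0.2, 0.6]
width: 0.0005
grip_force: 0.2
```

```bash
python3 - <<'E'
from h import *
np.set_printoptions(precision=4,suppress=True)
c=eyes.camera("wrist");save(c,"w2.png")
print(sensors.read_state()["ft_force"],[(x["bbox"],x["conf"]) for x in eyes.look_for("lever_pin",c)[:2]])
E
```

```text
[-0.2047  0.4374  0.32  ] [([324.9, 199.4, 357.1, 229.4], 0.95), ([305.7, 186.5, 455.2, 324.6], 0.32)]
```

View pics/w2.png

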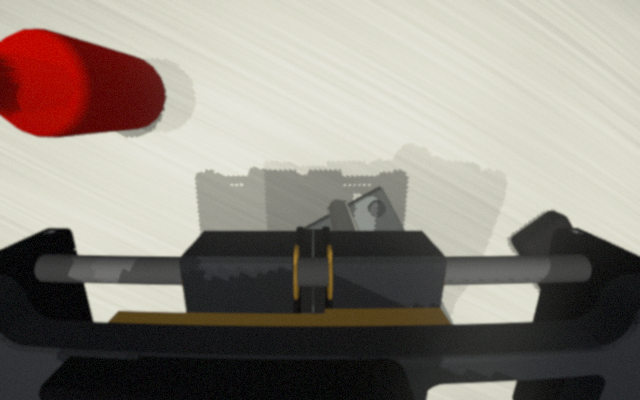

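```bash
python3 - <<'E'
from h import *
np.set_printoptions(precision=4,suppress=True)
c=eyes.camera("wrist")
p=atz(c,(338,206),.135);v=p[:2]-[.644,-.077]
print(p,np.linalg.norm(v),np.degrees(np.arctan2(v[1],v[0])))
E
```

```text
[ 0.697  -0.0167  0.135 ] 0.0803087347887545 48.70962719878715
```

Emit:
{"fn": "arm_command", "kwargs": {"steps": [{"rot": [0,0,0],"slide": [0.003,-0.001,0],"grip": 0},{"rot": [0,0,0],"slide": [0.003,-0.001,0],"grip": 0},{"rot": [0,0,0],"slide": [0.003,-0.002,0],"grip": 0},{"rot": [0,0,0],"slide": [0,0,0],"grip": 0},{"rot": [0,0,0],"slide": [0,0,0],"grip": 0},{"rot": [0,0,0],"slide": [0,0,0],"grip": 0},{"rot": [0,0,0],"slide": [0,0,0],"grip": 0},{"rot": [0,0,0],"slide": [0,0,0],"grip": 0}]}}

```text
time: 6.75
ee_pos: [0.674, -0.0259, 0.1076]
eef_rot: [0.973, 0.232, 0.0, 0.0]
ft_force: [-0.4, 0.8, -0.6]
width: 0.0003
grip_force: 0.7
```

```bash
python3 - <<'E'
from h import *
np.set_printoptions(precision=4,suppress=True)
for n in ["top","scene"]:
    c=eyes.camera(n);save(c,n+"2.png")
    print([(x["bbox"],x["conf"]) for x in eyes.look_for("lever_pin",c)[:2]])
a=cv2.imread("pics/top2.png")[140:290,320:480]; b=cv2.imread("pics/scene2.png")[170:290,190:330]
a=cv2.resize(a,(400,375),interpolation=cv2.INTER_CUBIC);a=cv2.copyMakeBorder(a,0,25,0,0,0)
b=cv2.resize(b,(400,343),interpolation=cv2.INTER_CUBIC);b=cv2.copyMakeBorder(b,0,57,0,0,0)
cv2.imwrite("pics/m2.png",np.hstack([a,b]))
print(sensors.read_state()["ft_force"])
E
```

```text
[([440.3, 202.5, 448.3, 210.6], 0.25)]
[([260.7, 229.6, 284.4, 252.7], 0.52), ([343.6, 227.0, 368.3, 273.3], 0.48)]
[-0.789   1.6426  0.0618]
```

View pics/m2.png

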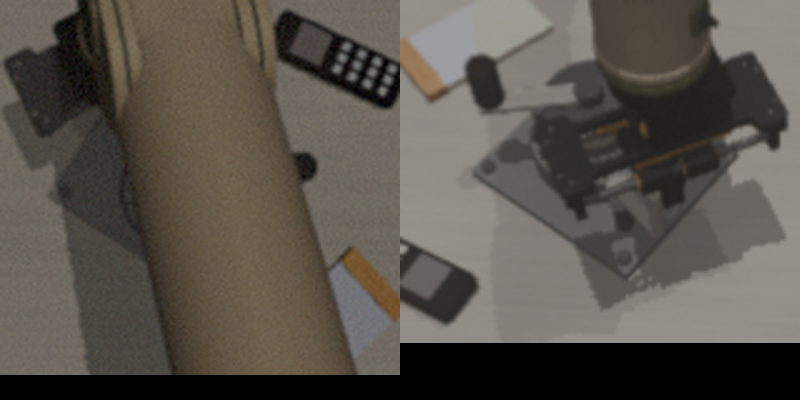

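Emit:
{"fn": "arm_command", "kwargs": {"steps": [{"rot": [0,0,0],"slide": [0.002,-0.002,0],"grip": 0},{"rot": [0,0,0],"slide": [0.002,-0.002,0],"grip": 0},{"rot": [0,0,0],"slide": [0,0,0],"grip": 0},{"rot": [0,0,0],"slide": [0,0,0],"grip": 0},{"rot": [0,0,0],"slide": [0,0,0],"grip": 0},{"rot": [0,0,0],"slide": [0,0,0],"grip": 0},{"rot": [0,0,0],"slide": [0,0,0],"grip": 0},{"rot": [0,0,0],"slide": [0,0,0],"grip": 0}]}}

```text
time: 7.95
ee_pos: [0.6779, -0.0299, 0.1076]
eef_rot: [0.973, 0.232, 0.0, 0.0]
ft_force: [-1.1, 3.4, 0.2]
width: 0.0006
grip_force: 1.4
```

Emit:
{"fn": "arm_command", "kwargs": {"steps": [{"rot": [0,0,0],"slide": [0.002,-0.002,0],"grip": 0},{"rot": [0,0,0],"slide": [0.002,-0.002,0],"grip": 0},{"rot": [0,0,0],"slide": [0,0,0],"grip": 0},{"rot": [0,0,0],"slide": [0,0,0],"grip": 0},{"rot": [0,0,0],"slide": [0,0,0],"grip": 0},{"rot": [0,0,0],"slide": [0,0,0],"grip": 0},{"rot": [0,0,0],"slide": [0,0,0],"grip": 0},{"rot": [0,0,0],"slide": [0,0,0],"grip": 0}]}}

```text
time: 8.95
ee_pos: [0.6798, -0.0315, 0.1073]
eef_rot: [0.973, 0.233, -0.002, -0.002]
ft_force: [-13.7, 8.7, 5.8]
width: 0.0005
grip_force: 7.3
```

Emit:
{"fn": "arm_command", "kwargs": {"steps": [{"rot": [0,0,0],"slide": [-0.012,0.012,0],"grip": 0},{"rot": [0,0,0],"slide": [0,0,0.04],"grip": 0},{"rot": [0,0,0],"slide": [0,0,0.04],"grip": 0},{"rot": [0,0,0],"slide": [0,0,0.04],"grip": 0},{"rot": [0,0,0],"slide": [-0.024,-0.048,0],"grip": 0.9},{"rot": [0,0,0],"slide": [-0.024,-0.048,0],"grip": 0.9},{"rot": [0,0,0],"slide": [-0.024,-0.048,0],"grip": 0.9},{"rot": [0,0,0],"slide": [-0.017,-0.038,0],"grip": 0.9}]}}

```text
time: 9.95
ee_pos: [0.5796, -0.2077, 0.2281]
eef_rot: [0.973, 0.23, 0.0, 0.001]
ft_force: [0.3, -0.6, 0.3]
width: 0.0322
grip_force: 0.0
```

```bash
python3 - <<'E'
from h import *
np.set_printoptions(precision=4,suppress=True)
c=eyes.camera("wrist");save(c,"w3.png")
print(sensors.read_state()["ee_pos"])
for n in ["knob_mid","lever_pin","pawl_tip"]: print(n,[(x["bbox"],x["conf"]) for x in eyes.look_for(n,c)[:2]])
E
```

```text
[ 0.5773 -0.2142  0.228 ]
knob_mid [([288.4, 178.5, 321.4, 218.9], 0.59)]
lever_pin [([191.9, 0.0, 242.3, 111.7], 0.74)]
pawl_tip [([192.3, 62.3, 236.6, 116.4], 0.92), ([363.6, 42.0, 468.5, 170.1], 0.45)]
```

View pics/w3.png

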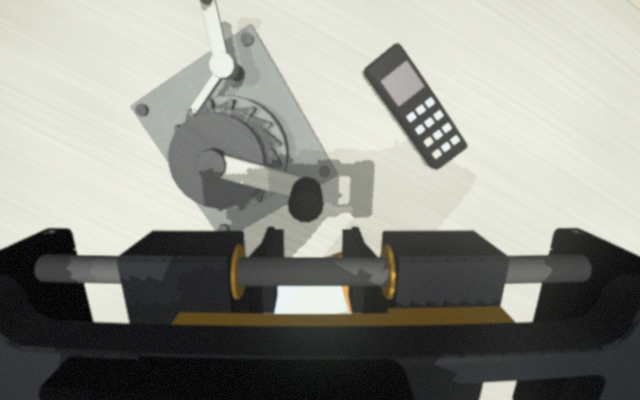

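```bash
python3 - <<'E'
from h import *
np.set_printoptions(precision=4,suppress=True)
c=eyes.camera("wrist")
h=atz(c,(212,161),.115);P=atz(c,(222,65),.09);q=atz(c,(209,2),.135);k=atz(c,(304,191),.163)
print(h,P,q,k)
for a,b in ((P,q),(h,P),(h,k)):
    v=(b-a)[:2];print(np.linalg.norm(v),np.degrees(np.arctan2(v[1],v[0])))
print(proj(c,[.579,-.202,.163]),sensors.read_state()["ee_pos"],c["k1"])
E
```

```text
[ 0.567  -0.1105  0.115 ] [ 0.6455 -0.0795  0.09  ] [ 0.6822 -0.0666  0.135 ] [ 0.5903 -0.1919  0.163 ]
0.03891505092786082 19.348528092355846
0.0844066057373631 21.535990295355393
0.08465499009734885 -74.02929546510191
[309.3995 209.6103] [ 0.5812 -0.204   0.2278] -0.06296394458045661
```

```bash
python3 - <<'E'
from h import *
np.set_printoptions(precision=4,suppress=True)
c=eyes.camera("wrist");save(c,"w4.png")
for n in ["knob_mid","lever_pin"]: print(n,[(x["bbox"],x["conf"]) for x in eyes.look_for(n,c)[:2]])
print(proj(c,[.579,-.202,.163]),proj(c,[.579,-.202,.111]),proj(c,[.562,-.1135,.115]),sensors.read_state()["ee_pos"])
im=cv2.imread("pics/w4.png")[0:260,150:450]
cv2.imwrite("pics/w4c.png",cv2.resize(im,None,fx=2,fy=2))
E
```

```text
knob_mid [([134.2, 0.0, 336.7, 238.7], 0.4)]
lever_pin [([193.8, 1.6, 242.1, 113.6], 0.62), ([366.5, 45.9, 470.2, 172.1], 0.46)]
[311.0385 211.1357] [311.2784 194.052 ] [214.6023 168.5428] [ 0.5815 -0.2026  0.2276]
```

View pics/w4c.png

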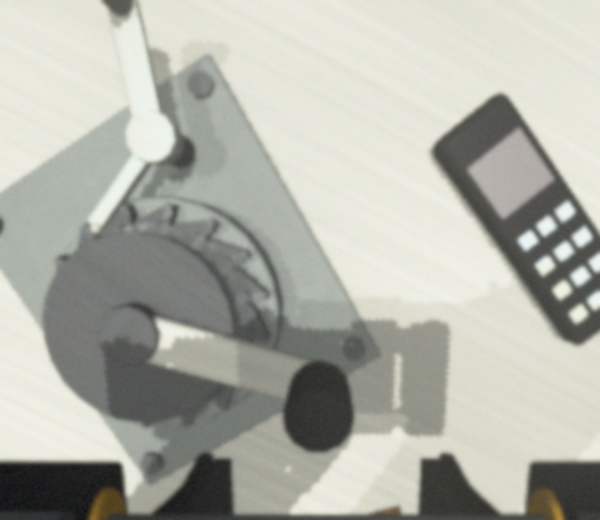

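Emit:
{"fn": "arm_command", "kwargs": {"steps": [{"rot": [0,0,0],"slide": [0,0.001,-0.03],"grip": 0.8},{"rot": [0,0,0],"slide": [0,0,-0.03],"grip": 0.8},{"rot": [0,0,0],"slide": [0,0,-0.03],"grip": 0.8},{"rot": [0,0,0],"slide": [0,0,-0.018],"grip": 0.8},{"rot": [0,0,0],"slide": [0,0,0],"grip": 0.5},{"rot": [0,0,0],"slide": [0,0,0],"grip": 0.2},{"rot": [0,0,0],"slide": [0,0,0],"grip": 0.2},{"rot": [0,0,0],"slide": [0,0,0],"grip": 0.2}], "newtons": 40}}

```text
time: 11.35
ee_pos: [0.5812, -0.203, 0.1203]
eef_rot: [0.973, 0.232, 0.0, 0.0]
ft_force: [-1.0, -0.0, 0.4]
width: 0.0376
grip_force: 0.0
```

Emit:
{"fn": "arm_command", "kwargs": {"steps": [{"rot": [0,0,0],"slide": [0,0,0],"grip": 0.1},{"rot": [0,0,0],"slide": [0,0,0],"grip": 0.1},{"rot": [0,0,0],"slide": [0,0,0],"grip": 0.1},{"rot": [0,0,0],"slide": [0,0,0],"grip": 0.1},{"rot": [0,0,0],"slide": [0,0,0],"grip": 0.1},{"rot": [0,0,0],"slide": [0,0,0],"grip": 0.1},{"rot": [0,0,0],"slide": [0,0,0],"grip": 0.1},{"rot": [0,0,0],"slide": [0,0,0],"grip": 0.1}]}}

```text
time: 12.35
ee_pos: [0.5806, -0.2013, 0.12]
eef_rot: [0.973, 0.232, -0.0, -0.001]
ft_force: [-3.5, 4.8, 4.1]
width: 0.0274
grip_force: 40.0
```

Emit:
{"fn": "arm_command", "kwargs": {"steps": [{"rot": [0,0,0],"slide": [0.003,0.0006,0],"grip": 0.1},{"rot": [0,0,0],"slide": [0.003,0.0007,0],"grip": 0.1},{"rot": [0,0,0],"slide": [0.003,0.0009,0],"grip": 0.1},{"rot": [0,0,0],"slide": [0.003,0.0009,0],"grip": 0.1},{"rot": [0,0,0],"slide": [0.003,0.001,0],"grip": 0.1},{"rot": [0,0,0],"slide": [0,0,0],"grip": 0.1},{"rot": [0,0,0],"slide": [0,0,0],"grip": 0.1},{"rot": [0,0,0],"slide": [0,0,0],"grip": 0.1}]}}

```text
time: 13.35
ee_pos: [0.5943, -0.1975, 0.1199]
eef_rot: [0.973, 0.232, -0.002, -0.001]
ft_force: [-11.1, 5.6, 8.7]
width: 0.0272
grip_force: 40.0
```

Emit:
{"fn": "arm_command", "kwargs": {"steps": [{"rot": [0,0,0],"slide": [0.003,0.0011,0],"grip": 0.1},{"rot": [0,0,0],"slide": [0.003,0.0012,0],"grip": 0.1},{"rot": [0,0,0],"slide": [0.003,0.0013,0],"grip": 0.1},{"rot": [0,0,0],"slide": [0,0,0],"grip": 0.1},{"rot": [0,0,0],"slide": [0,0,0],"grip": 0.1},{"rot": [0,0,0],"slide": [0,0,0],"grip": 0.1},{"rot": [0,0,0],"slide": [0,0,0],"grip": 0.1},{"rot": [0,0,0],"slide": [0,0,0],"grip": 0.1}]}}

```text
time: 14.35
ee_pos: [0.6031, -0.1938, 0.1199]
eef_rot: [0.973, 0.232, -0.002, -0.001]
ft_force: [-12.2, 5.8, 11.5]
width: 0.0275
grip_force: 40.0
```

```bash
python3 - <<'E'
from h import *
np.set_printoptions(precision=4,suppress=True)
s=sensors.read_state();print(s["ee_pos"],s["ft_force"])
c=eyes.camera("wrist");save(c,"w5.png")
print([(x["bbox"],x["conf"]) for x in eyes.look_for("pawl_tip",c)[:2]])
h=np.array([.563,-.1135])
for r in (.055,.075): # winch-frame unknown direction: print projected circle point near the pawl
    print(r,[proj(c,[*(h+r*np.array([np.cos(a),np.sin(a)])),.058]).round() for a in np.radians([30,45,60])])
cv2.imwrite("pics/w5c.png",cv2.resize(cv2.imread("pics/w5.png")[0:240,100:400],None,fx=2,fy=2))
E
```

```text
[ 0.6031 -0.1938  0.1199] [-12.2202   5.8236  11.5336]
[([115.7, 70.5, 208.8, 129.6], 0.71)]
0.055 [array([186., 137.]), array([167., 141.]), array([151., 149.])]
0.075 [array([181., 108.]), array([155., 114.]), array([133., 126.])]
```

View pics/w5c.png

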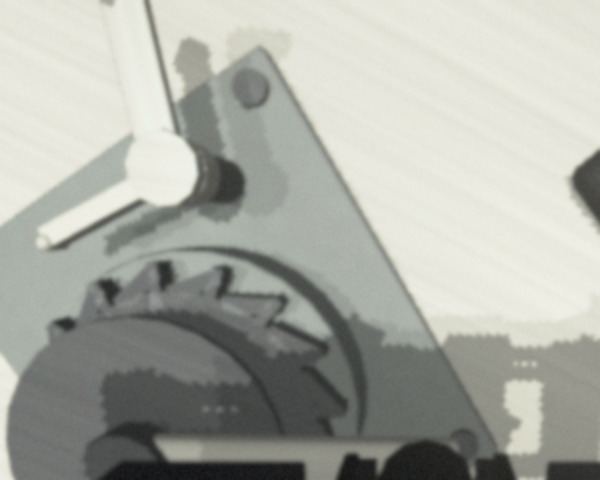

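```bash
cat > arc.py <<'E'
import sys,numpy as np
a,st,n=map(float,sys.argv[1:4])
A=np.radians(a-st*np.arange(int(n)+1));p=.0897*np.c_[np.cos(A),np.sin(A)]
p=p.round(4)
for i,d in enumerate(np.diff(p,axis=0)): print(round(a-st*(i+1),1),p[i+1]+[.563,-.1135],d.round(4))
E
python3 arc.py -63.5 4 18
```

```text
-67.5 [ 0.5973 -0.1964] [-0.0057 -0.0026]
-71.5 [ 0.5915 -0.1986] [-0.0058 -0.0022]
-75.5 [ 0.5855 -0.2003] [-0.006  -0.0017]
-79.5 [ 0.5793 -0.2017] [-0.0062 -0.0014]
-83.5 [ 0.5732 -0.2026] [-0.0061 -0.0009]
-87.5 [ 0.5669 -0.2031] [-0.0063 -0.0005]
-91.5 [ 0.5607 -0.2032] [-0.0062 -0.0001]
-95.5 [ 0.5544 -0.2028] [-0.0063  0.0004]
-99.5 [ 0.5482 -0.202 ] [-0.0062  0.0008]
-103.5 [ 0.5421 -0.2007] [-0.0061  0.0013]
-107.5 [ 0.536 -0.199] [-0.0061  0.0017]
-111.5 [ 0.5301 -0.197 ] [-0.0059  0.002 ]
-115.5 [ 0.5244 -0.1945] [-0.0057  0.0025]
-119.5 [ 0.5188 -0.1916] [-0.0056  0.0029]
-123.5 [ 0.5135 -0.1883] [-0.0053  0.0033]
-127.5 [ 0.5084 -0.1847] [-0.0051  0.0036]
-131.5 [ 0.5036 -0.1807] [-0.0048  0.004 ]
-135.5 [ 0.499  -0.1764] [-0.0046  0.0043]
```

Emit:
{"fn": "arm_command", "kwargs": {"steps": [{"rot": [0,0,0],"slide": [-0.0057,-0.0026,0],"grip": 0.1},{"rot": [0,0,0],"slide": [-0.0058,-0.0022,0],"grip": 0.1},{"rot": [0,0,0],"slide": [-0.006,-0.0017,0],"grip": 0.1},{"rot": [0,0,0],"slide": [-0.0062,-0.0014,0],"grip": 0.1},{"rot": [0,0,0],"slide": [-0.0061,-0.0009,0],"grip": 0.1},{"rot": [0,0,0],"slide": [-0.0063,-0.0005,0],"grip": 0.1},{"rot": [0,0,0],"slide": [-0.0062,-0.0001,0],"grip": 0.1},{"rot": [0,0,0],"slide": [-0.0063,0.0004,0],"grip": 0.1}]}}

```text
time: 15.45
ee_pos: [0.5553, -0.2027, 0.1199]
eef_rot: [0.973, 0.232, -0.001, -0.001]
ft_force: [-6.3, 5.3, 6.8]
width: 0.0273
grip_force: 40.0
```

Emit:
{"fn": "arm_command", "kwargs": {"steps": [{"rot": [0,0,0],"slide": [-0.0062,0.0008,0],"grip": 0.1},{"rot": [0,0,0],"slide": [-0.0061,0.0013,0],"grip": 0.1},{"rot": [0,0,0],"slide": [-0.0061,0.0017,0],"grip": 0.1},{"rot": [0,0,0],"slide": [-0.0059,0.002,0],"grip": 0.1},{"rot": [0,0,0],"slide": [-0.0057,0.0025,0],"grip": 0.1},{"rot": [0,0,0],"slide": [-0.0056,0.0029,0],"grip": 0.1},{"rot": [0,0,0],"slide": [-0.0053,0.0033,0],"grip": 0.1},{"rot": [0,0,0],"slide": [-0.0051,0.0036,0],"grip": 0.1}]}}

```text
time: 16.45
ee_pos: [0.5095, -0.1852, 0.1199]
eef_rot: [0.973, 0.232, -0.001, -0.0]
ft_force: [-3.7, 3.0, 6.2]
width: 0.0271
grip_force: 40.0
```

```bash
python3 arc.py -127.5 0.8 64 | awk '{print}' | sed -n 'p' | awk 'NR%5==0'; cat > tang.py <<'E'
from h import *
s=sensors.read_state();v=s["ee_pos"][:2]-[.563,-.1135];a=np.arctan2(v[1],v[0]);r=np.hypot(*v)
f=s["ft_force"][:2];t=np.array([np.sin(a),-np.cos(a)])
print("ang",np.degrees(a).round(1),"r",r.round(4),"F cw",(f@t).round(1),"F rad",(f@v/r).round(1))
E
python3 tang.py
```

```text
-131.5 [ 0.5036 -0.1807] [-0.0009  0.0008]
-135.5 [ 0.499  -0.1764] [-0.0009  0.0009]
-139.5 [ 0.4948 -0.1718] [-0.0008  0.0009]
-143.5 [ 0.4909 -0.1669] [-0.0007  0.001 ]
-147.5 [ 0.4873 -0.1617] [-0.0007  0.001 ]
-151.5 [ 0.4842 -0.1563] [-0.0006  0.0011]
-155.5 [ 0.4814 -0.1507] [-0.0005  0.0011]
-159.5 [ 0.479  -0.1449] [-0.0004  0.0012]
-163.5 [ 0.477 -0.139] [-0.0004  0.0012]
-167.5 [ 0.4754 -0.1329] [-0.0003  0.0012]
-171.5 [ 0.4743 -0.1268] [-0.0002  0.0012]
-175.5 [ 0.4736 -0.1205] [-0.0001  0.0013]
ang -126.7 r 0.0895 F cw 4.7 F rad -0.2
```

Emit:
{"fn": "arm_command", "kwargs": {"steps": [{"rot": [0,0,0],"slide": [-0.001,0.0008,0],"grip": 0.1},{"rot": [0,0,0],"slide": [-0.001,0.0008,0],"grip": 0.1},{"rot": [0,0,0],"slide": [-0.001,0.0008,0],"grip": 0.1},{"rot": [0,0,0],"slide": [-0.001,0.0009,0],"grip": 0.1},{"rot": [0,0,0],"slide": [-0.0009,0.0009,0],"grip": 0.1},{"rot": [0,0,0],"slide": [-0.0009,0.0009,0],"grip": 0.1},{"rot": [0,0,0],"slide": [0,0,0],"grip": 0.1},{"rot": [0,0,0],"slide": [0,0,0],"grip": 0.1}]}}

```text
time: 17.45
ee_pos: [0.5035, -0.1803, 0.1199]
eef_rot: [0.973, 0.232, -0.001, -0.001]
ft_force: [-7.3, 3.8, 7.4]
width: 0.0271
grip_force: 40.0
```

```bash
python3 tang.py
```

```text
ang -131.7 r 0.0895 F cw 8.0 F rad 2.0
```

Emit:
{"fn": "arm_command", "kwargs": {"steps": [{"rot": [0,0,0],"slide": [-0.0009,0.0009,0],"grip": 0.1},{"rot": [0,0,0],"slide": [-0.0009,0.0009,0],"grip": 0.1},{"rot": [0,0,0],"slide": [-0.0009,0.0009,0],"grip": 0.1},{"rot": [0,0,0],"slide": [-0.0009,0.0009,0],"grip": 0.1},{"rot": [0,0,0],"slide": [0,0,0],"grip": 0.1},{"rot": [0,0,0],"slide": [0,0,0],"grip": 0.1},{"rot": [0,0,0],"slide": [0,0,0],"grip": 0.1},{"rot": [0,0,0],"slide": [0,0,0],"grip": 0.1}]}}

```text
time: 18.45
ee_pos: [0.4998, -0.1769, 0.1199]
eef_rot: [0.973, 0.232, -0.001, -0.0]
ft_force: [-8.3, 3.2, 7.6]
width: 0.0271
grip_force: 40.0
```

```bash
python3 tang.py
```

```text
ang -134.9 r 0.0895 F cw 8.1 F rad 3.6
```

Emit:
{"fn": "arm_command", "kwargs": {"steps": [{"rot": [0,0,0],"slide": [-0.0009,0.0009,0],"grip": 0.1},{"rot": [0,0,0],"slide": [-0.0009,0.0009,0],"grip": 0.1},{"rot": [0,0,0],"slide": [-0.0008,0.0009,0],"grip": 0.1},{"rot": [0,0,0],"slide": [-0.0008,0.0009,0],"grip": 0.1},{"rot": [0,0,0],"slide": [0,0,0],"grip": 0.1},{"rot": [0,0,0],"slide": [0,0,0],"grip": 0.1},{"rot": [0,0,0],"slide": [0,0,0],"grip": 0.1},{"rot": [0,0,0],"slide": [0,0,0],"grip": 0.1}]}}

```text
time: 19.45
ee_pos: [0.4964, -0.1732, 0.1199]
eef_rot: [0.973, 0.232, -0.001, -0.001]
ft_force: [-8.0, 2.2, 7.8]
width: 0.0273
grip_force: 40.0
```

```bash
python3 tang.py
```

```text
ang -138.1 r 0.0895 F cw 7.0 F rad 4.4
```

Emit:
{"fn": "arm_command", "kwargs": {"steps": [{"rot": [0,0,0],"slide": [-0.0008,0.0009,0],"grip": 0.1},{"rot": [0,0,0],"slide": [-0.0008,0.001,0],"grip": 0.1},{"rot": [0,0,0],"slide": [-0.0008,0.001,0],"grip": 0.1},{"rot": [0,0,0],"slide": [-0.0008,0.001,0],"grip": 0.1},{"rot": [0,0,0],"slide": [0,0,0],"grip": 0.1},{"rot": [0,0,0],"slide": [0,0,0],"grip": 0.1},{"rot": [0,0,0],"slide": [0,0,0],"grip": 0.1},{"rot": [0,0,0],"slide": [0,0,0],"grip": 0.1}]}}

```text
time: 20.45
ee_pos: [0.4931, -0.1694, 0.1199]
eef_rot: [0.973, 0.232, -0.001, -0.0]
ft_force: [-7.6, 2.9, 8.2]
width: 0.0274
grip_force: 40.0
```

```bash
python3 tang.py
```

```text
ang -141.3 r 0.0895 F cw 7.0 F rad 4.1
```

Emit:
{"fn": "arm_command", "kwargs": {"steps": [{"rot": [0,0,0],"slide": [-0.0008,0.001,0],"grip": 0.1},{"rot": [0,0,0],"slide": [-0.0008,0.001,0],"grip": 0.1},{"rot": [0,0,0],"slide": [-0.0007,0.001,0],"grip": 0.1},{"rot": [0,0,0],"slide": [-0.0007,0.001,0],"grip": 0.1},{"rot": [0,0,0],"slide": [0,0,0],"grip": 0.1},{"rot": [0,0,0],"slide": [0,0,0],"grip": 0.1},{"rot": [0,0,0],"slide": [0,0,0],"grip": 0.1},{"rot": [0,0,0],"slide": [0,0,0],"grip": 0.1}]}}

```text
time: 21.45
ee_pos: [0.49, -0.1654, 0.1199]
eef_rot: [0.973, 0.232, -0.001, -0.0]
ft_force: [-7.6, 3.5, 8.3]
width: 0.0272
grip_force: 40.0
```

```bash
python3 tang.py
```

```text
ang -144.6 r 0.0896 F cw 7.3 F rad 4.1
```

Emit:
{"fn": "arm_command", "kwargs": {"steps": [{"rot": [0,0,0],"slide": [-0.0007,0.001,0],"grip": 0.1},{"rot": [0,0,0],"slide": [-0.0007,0.001,0],"grip": 0.1},{"rot": [0,0,0],"slide": [-0.0007,0.0011,0],"grip": 0.1},{"rot": [0,0,0],"slide": [-0.0007,0.0011,0],"grip": 0.1},{"rot": [0,0,0],"slide": [0,0,0],"grip": 0.1},{"rot": [0,0,0],"slide": [0,0,0],"grip": 0.1},{"rot": [0,0,0],"slide": [0,0,0],"grip": 0.1},{"rot": [0,0,0],"slide": [0,0,0],"grip": 0.1}]}}

```text
time: 22.45
ee_pos: [0.4872, -0.1612, 0.1199]
eef_rot: [0.973, 0.232, -0.001, -0.001]
ft_force: [-8.6, 2.6, 8.5]
width: 0.0273
grip_force: 40.0
```

```bash
python3 tang.py
```

```text
ang -147.8 r 0.0895 F cw 6.7 F rad 5.9
```

Emit:
{"fn": "arm_command", "kwargs": {"steps": [{"rot": [0,0,0],"slide": [-0.0008,0.001,0],"grip": 0.1},{"rot": [0,0,0],"slide": [-0.0007,0.001,0],"grip": 0.1},{"rot": [0,0,0],"slide": [-0.0007,0.0011,0],"grip": 0.1},{"rot": [0,0,0],"slide": [-0.0007,0.0011,0],"grip": 0.1},{"rot": [0,0,0],"slide": [0,0,0],"grip": 0.1},{"rot": [0,0,0],"slide": [0,0,0],"grip": 0.1},{"rot": [0,0,0],"slide": [0,0,0],"grip": 0.1},{"rot": [0,0,0],"slide": [0,0,0],"grip": 0.1}]}}

```text
time: 23.45
ee_pos: [0.4845, -0.1567, 0.1199]
eef_rot: [0.973, 0.232, -0.001, -0.001]
ft_force: [-6.2, 3.5, 8.2]
width: 0.027
grip_force: 40.0
```

```bash
python3 tang.py
```

```text
ang -151.2 r 0.0896 F cw 6.0 F rad 3.7
```

Emit:
{"fn": "arm_command", "kwargs": {"steps": [{"rot": [0,0,0],"slide": [-0.0006,0.0011,0],"grip": 0.1},{"rot": [0,0,0],"slide": [-0.0006,0.0011,0],"grip": 0.1},{"rot": [0,0,0],"slide": [-0.0006,0.0011,0],"grip": 0.1},{"rot": [0,0,0],"slide": [-0.0006,0.0011,0],"grip": 0.1},{"rot": [0,0,0],"slide": [0,0,0],"grip": 0.1},{"rot": [0,0,0],"slide": [0,0,0],"grip": 0.1},{"rot": [0,0,0],"slide": [0,0,0],"grip": 0.1},{"rot": [0,0,0],"slide": [0,0,0],"grip": 0.1}]}}

```text
time: 24.45
ee_pos: [0.4822, -0.1522, 0.1199]
eef_rot: [0.973, 0.232, -0.001, -0.001]
ft_force: [-7.7, 3.7, 7.9]
width: 0.0269
grip_force: 40.0
```

```bash
python3 tang.py
```

```text
ang -154.4 r 0.0896 F cw 6.7 F rad 5.4
```

Emit:
{"fn": "arm_command", "kwargs": {"steps": [{"rot": [0,0,0],"slide": [-0.0006,0.0011,0],"grip": 0.1},{"rot": [0,0,0],"slide": [-0.0006,0.0011,0],"grip": 0.1},{"rot": [0,0,0],"slide": [-0.0005,0.0011,0],"grip": 0.1},{"rot": [0,0,0],"slide": [-0.0005,0.0011,0],"grip": 0.1},{"rot": [0,0,0],"slide": [0,0,0],"grip": 0.1},{"rot": [0,0,0],"slide": [0,0,0],"grip": 0.1},{"rot": [0,0,0],"slide": [0,0,0],"grip": 0.1},{"rot": [0,0,0],"slide": [0,0,0],"grip": 0.1}]}}

```text
time: 25.45
ee_pos: [0.4801, -0.1477, 0.1199]
eef_rot: [0.973, 0.232, -0.001, -0.001]
ft_force: [-6.2, 4.2, 8.1]
width: 0.0274
grip_force: 40.0
```

```bash
python3 tang.py
```

```text
ang -157.6 r 0.0897 F cw 6.3 F rad 4.1
```

Emit:
{"fn": "arm_command", "kwargs": {"steps": [{"rot": [0,0,0],"slide": [-0.0005,0.0012,0],"grip": 0.1},{"rot": [0,0,0],"slide": [-0.0005,0.0012,0],"grip": 0.1},{"rot": [0,0,0],"slide": [-0.0004,0.0012,0],"grip": 0.1},{"rot": [0,0,0],"slide": [-0.0004,0.0012,0],"grip": 0.1},{"rot": [0,0,0],"slide": [0,0,0],"grip": 0.1},{"rot": [0,0,0],"slide": [0,0,0],"grip": 0.1},{"rot": [0,0,0],"slide": [0,0,0],"grip": 0.1},{"rot": [0,0,0],"slide": [0,0,0],"grip": 0.1}]}}

```text
time: 26.45
ee_pos: [0.4787, -0.144, 0.1199]
eef_rot: [0.973, 0.232, -0.0, 0.0]
ft_force: [-5.8, -0.1, 6.2]
width: 0.0273
grip_force: 40.0
```

```bash
python3 tang.py
```

```text
ang -160.1 r 0.0896 F cw 1.9 F rad 5.5
```

Emit:
{"fn": "arm_command", "kwargs": {"steps": [{"rot": [0,0,0],"slide": [-0.0003,0.0008,0],"grip": 0.1},{"rot": [0,0,0],"slide": [-0.0003,0.0008,0],"grip": 0.1},{"rot": [0,0,0],"slide": [0,0,0],"grip": 0.1},{"rot": [0,0,0],"slide": [0,0,0],"grip": 0.1},{"rot": [0,0,0],"slide": [0,0,0],"grip": 0.1},{"rot": [0,0,0],"slide": [0,0,0],"grip": 0.1},{"rot": [0,0,0],"slide": [0,0,0],"grip": 0.1},{"rot": [0,0,0],"slide": [0,0,0],"grip": 0.1}]}}

```text
time: 27.45
ee_pos: [0.4786, -0.1436, 0.1199]
eef_rot: [0.973, 0.231, 0.0, 0.001]
ft_force: [-2.0, -4.6, 3.9]
width: 0.027
grip_force: 40.0
```

```bash
python3 tang.py
```

```text
ang -160.4 r 0.0896 F cw -3.7 F rad 3.4
```

Emit:
{"fn": "arm_command", "kwargs": {"steps": [{"rot": [0,0,0],"slide": [0,0,0],"grip": 0.45},{"rot": [0,0,0],"slide": [0,0,0],"grip": 0.6},{"rot": [0,0,0],"slide": [0,0,0],"grip": 0.7},{"rot": [0,0,0],"slide": [0,0,0],"grip": 0.7},{"rot": [0,0,0],"slide": [0,0,0],"grip": 0.7},{"rot": [0,0,0],"slide": [0,0,0.03],"grip": 0.7},{"rot": [0,0,0],"slide": [0,0,0.04],"grip": 0.7},{"rot": [0,0,0],"slide": [0,0,0.04],"grip": 0.7}]}}

```text
time: 28.45
ee_pos: [0.4784, -0.1421, 0.2307]
eef_rot: [0.973, 0.232, -0.0, -0.0]
ft_force: [1.3, 0.1, 0.5]
width: 0.061
grip_force: 0.0
```

Emit:
{"fn": "arm_command", "kwargs": {"steps": [{"rot": [0,0,0],"slide": [-0.01,-0.03,0.02],"grip": 0.7},{"rot": [0,0,0],"slide": [-0.01,-0.03,0.02],"grip": 0.7},{"rot": [0,0,0],"slide": [-0.01,-0.04,0],"grip": 0.7},{"rot": [0,0,0],"slide": [-0.01,-0.04,0],"grip": 0.7},{"rot": [0,0,0],"slide": [0,-0.04,0],"grip": 0.7},{"rot": [0,0,0],"slide": [0,-0.04,0],"grip": 0.7},{"rot": [0,0,0],"slide": [0,0,0],"grip": 0.7},{"rot": [0,0,0],"slide": [0,0,0],"grip": 0.7}]}}

```text
time: 29.45
ee_pos: [0.4389, -0.3614, 0.2694]
eef_rot: [0.973, 0.232, 0.0, -0.0]
ft_force: [-0.1, -0.0, 0.3]
width: 0.0609
grip_force: 0.0
```

```bash
python3 - <<'E'
from h import *
c=eyes.camera("top");save(c,"top3.png");d=eyes.camera("scene");save(d,"scene3.png")
a=cv2.resize(cv2.imread("pics/top3.png")[140:290,320:480],(400,375));b=cv2.resize(cv2.imread("pics/scene3.png")[170:290,190:330],(400,375))
cv2.imwrite("pics/m3.png",np.hstack([a,b]));print(sensors.read_state()["ee_pos"])
E
```

```text
[ 0.43903578 -0.36101595  0.26971401]
```

View pics/m3.png

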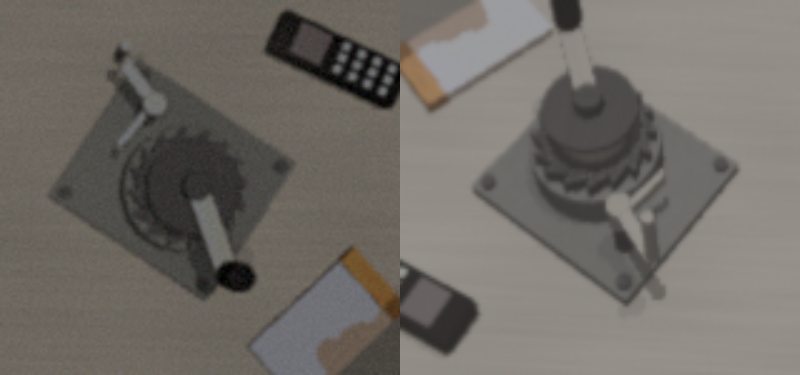

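The picture shows the knob at rest at its eased-back position (crop pixel 236,276), the lever over to off (pin at 122,50) and the pawl clear (tip at 117,150). The phone and order pad are where they started.

```bash
python3 -c "
from bench import order
print(order.close_job())"
```

```text
the job is handed in; nothing more can be done
None
```

The shutter is down and the job is handed in: lever off, pawl clear, drum eased onto its stop (felt at about 0.5 rad), and the crank let go; the hand-in gave no verdict.

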